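# Push a row of mortar cubes home along the specimen rail and shut the latch

## Robot

A 7-joint arm with a two-finger parallel gripper is mounted at the origin on the work surface. World frame = base frame: x ahead of the robot, y to its left, z up, the work surface at z = 0. Lengths are in mm, angles in rad, forces in N, time in s.
With the tool pointing down it reaches from about 425 to 1025 mm from the base axis. Payload 9.4 kg.
Tool frame: the origin (TCP) lies at the very end of the fingers, on their centre line; the grasp point (between the pads) lies 19 mm behind it; z points along the fingers, y is the line along which they close (so a half turn about z gives the same grasp; the last joint's range is limited). The gripper opens to 85 mm and grips with 20 to 120 N. Pads are 22 mm wide; open, the fingers measure 114 mm over their backs; the gripper's body (76 mm by 85 mm) begins 54 mm behind the grasp point. The pads swing forward as they close: fully open they stand 13 mm farther back than shut.
Start: joints at [1.031, 0.599, -0.003, 1.599, 0.002, 0.943, -0.08], TCP at [323.671, -648.738, 231.275] pointing down, gripper open.
Joint ranges: [-2.57, 2.57], [-0.35, 1.97], [-1.29, 1.29], [0.11, 2.56], [-1.05, 4.19], [0.11, 1.86], [-2.63, 2.63]. Speed limits (rad/s): [2.22, 2.22, 3.01, 3.01, 3.14, 3.14, 3.14].

## Interface

Orientations are given as a rotation vector (axis times angle).
In Python, from cell import bot, imaging gives the robot as it stands.
- The arm moves only by the tool servo_tool, never from a script. Its argument "rows" is a list of rows, each an object with "delta_pos": the shift along the tool's x, y, z in mm, a list of three; "delta_rot": the turn, a rotation vector about the tool's x, y, z in rad, a list of three; "gripper": the opening, from 0 (shut) to 1 (fully open). In form: [{"delta_pos": [dx, dy, dz], "delta_rot": [wx, wy, wz], "gripper": gripper}, ...]. A call has 1 to 12 rows; each row shifts and turns the commanded pose from where the row before left it, along the tool's axes as they then stand; what a row does not reach is not made up. A row lasts 1/12 s, in which the tool goes at most 41.7 mm and 7.16 degrees, less where a joint would pass 70% of its speed; a pose out of reach is approached as far as the arm can. A call is refused whole if a number of a shift passes 41.7 or a number of a turn 0.125, either way. A call with a gripper value outside its range is refused whole. The fingers move at their own pace and stop on an object; "grip_force" is the grip in N (left out, the last holds). Time passes only in rows, so rows that do not move let the fingers close. It gives the time, the measured TCP pose, the force and the opening at its end, in the units of the state.
- bot.get_state(): the state, without advancing time (a new reading comes with each control period).
- imaging.snapshot(name): name is "side" or "top" or "wrist"; returns the picture (420x560x3 uint8, red, green, blue); there is no depth.
- imaging.camera_params(name): a dict with "K" (3x3 intrinsics, pixels), "eye" and "rotation" of the camera in the world. Camera axes: x right, y up, looking along -z (the intrinsics and any distortion apply to the point x, -y, -z); pixel columns grow to the right and rows downward; lengths in mm; the calibration is good to about 2 mm. The wrist camera is an equidistant fisheye: a pixel r from the principal point sees the ray r / f radians off the axis. A picture is of the moment at which its call begins: read the wrist's pose just before it. camera_params takes no time and is no camera call; for the wrist camera it gives the pose at the moment of the call.
- bot.sign_off(): hands the job in, once; it reports no verdict.
Trained networks look in the newest picture that a camera, given by its name, has taken for a name from the list of things; names that differ only in an ending like _2 or _b are one class to them, and where a whole thing is asked for, a point or a joint stands for the part that bears it (a point fixed in the world has none). Each returns a list of dicts, best first, with "conf" (0 to 1); they miss things now and then, are a little off and sometimes report something else, mostly with a low value. They report only what shows in the picture. A call takes as long as a camera call. They do not tell look-alikes from the thing itself.
- imaging.spot_in(query, camera): "extent" ([centre column, centre row, width, height] as shares, 0 to 1, of the picture: columns of its width, rows of its height, round what is visible of it).
- imaging.cut_out(query, camera): "pixels" (420x560 bool, what is visible of it) and "extent" ([centre column, centre row, width, height] as shares, 0 to 1, of the picture: columns of its width, rows of its height, round what is visible of it).
- imaging.landmark_of(query, camera): "xy" ([column, row] as shares, 0 to 1, of the picture: columns of its width, rows of its height: a listed point, or the origin of a listed thing).
The state is a dict: "time_s": time; "joints": joint angles; "qvel": joint speeds; "joint_torque": joint torques, N m; "eef_pos": TCP position; "orientation": TCP orientation; "wrist_force": force on the tool from outside, world axes, zero at the start; "wrist_torque": the same for the moment, N m; "opening": finger opening in mm.
Only numpy, scipy, OpenCV 4.12 (cv2) and the standard library are available. Lean on these libraries where they do the work, as an engineer would, in place of code of your own. Each camera call takes 0.05 s, during which the arm holds its last target. There are 200 camera calls.

## Task

The sawn mortar cubes stand in a touching row in the steel specimen rail: with the fingertips, push the whole row along as one train until it is fully home against the end stop. Then push the swing latch shut across the rail behind the row, and leave it all. Only push: do not lift, tip or spread the cubes, and leave the other things on the table where they are.

Things in the scene. Friction and masses are not known exactly. Their poses are not given: they have to be found in the camera images.
- rail: Straight steel channel fixed to the table. Its y axis runs along the channel to the end stop, x across it (away from the robot), z up; origin on the table, under its middle line. 50 wide outside, 44 inside, floor 6 and side lips 18 above the table, open end at y = -174. A block 18 tall on the -x side (x -25 to -55, y -20 to +14) carries the latch.
- latch (a joint): Swing latch, a flat dark steel bar 80 long, turning about an upright pivot. 0 = shut: it lies across the channel, pointing along the rail's +x, and stops there. Grows as it swings open, clockwise from above: at 1.57 it points along the rail's -y, beside the channel. Moves lightly (about 1 N at its end), stays where left. Shut, its face is at the rail's y = +1, 4 mm behind the row when home.
- latch_pivot (a point): Pivot axis of the latch, at x = -42, y = -3 in the rail's frame, 33 above the table; its boss is 16 dia, top 47 above the table. Fixed to the rail.
- latch_end (a point): Middle of the latch bar's free end, 80 from the pivot, 33 above the table. The bar stands on edge: 8 thick, from 22 to 44 above the table, clear over the channel's lips.
- spec1_mid (a point): Centre of the first, nearest the end stop of four sawn grey mortar cubes, 40 x 40 x 40, about 0.14 kg each, standing in one touching row on the channel's floor (centre 26, top 46 above the table), 4 narrower than the channel. Home, this centre is at y = +145 in the rail's frame. Sliding the whole row takes 2 to 7 N.
- spec2_mid (a point): Centre of the second of four sawn grey mortar cubes, 40 x 40 x 40, about 0.14 kg each, standing in one touching row on the channel's floor (centre 26, top 46 above the table), 4 narrower than the channel. Home, this centre is at y = +105 in the rail's frame. Sliding the whole row takes 2 to 7 N.
- spec3_mid (a point): Centre of the third of four sawn grey mortar cubes, 40 x 40 x 40, about 0.14 kg each, standing in one touching row on the channel's floor (centre 26, top 46 above the table), 4 narrower than the channel. Home, this centre is at y = +65 in the rail's frame. Sliding the whole row takes 2 to 7 N.
- spec4_mid (a point): Centre of the last, farthest from the end stop of four sawn grey mortar cubes, 40 x 40 x 40, about 0.14 kg each, standing in one touching row on the channel's floor (centre 26, top 46 above the table), 4 narrower than the channel. Home, this centre is at y = +25 in the rail's frame. Sliding the whole row takes 2 to 7 N.
- prism: Uncut grey mortar bar 40 x 160 x 40 tall, lying beside the rail near the end stop, on the robot's side; bystander. Origin on or near its underside.
- rebar: Dark steel reinforcing bar, 12 dia x 180 long, lying beyond the rail; bystander. Origin on or near its underside.
- spanner: Steel spanner lying beyond the rail, towards its open end; bystander. Origin on or near its underside.
- mould: Dark steel three-gang prism mould, 200 x 160 x 56 tall, to the robot's left of the rail; bystander. Origin on or near its underside.
- oil: Grey plastic mould-oil bottle, 60 dia x 160 tall, to the right of the rail; bystander. Origin on or near its underside.
- brush: Hand brush lying to the right of the rail; bystander. Origin on or near its underside.
- puck: Grey concrete disc, 100 dia x 45 tall, to the left of the rail; bystander. Origin on or near its underside.
- stop_face (a point): Face of the end stop, an upright plate 56 wide and 55 tall across the channel, on the middle line at y = +165 in the rail's frame, 26 above the table.
Not all that is in view belongs to the job. What is shaped like the part that bears spec4_mid but red is not meant. Leave any green look-alike of the part that bears spec3_mid alone.

How it is judged:
By the outcome, as a careful person would: the job done as asked, in the order asked, and still so for the second after the job is handed in, with the robot touching nothing.
It also fails if it takes over 51 s, if anything falls off the work surface, if the arm or the gripper's body presses on something with over 40 N, if the wrist force passes 120 N, or if a joint passes its speed limit or range.

## Working session

There is one attempt and no reset: what is moved stays moved. The work goes in short steps, Python scripts to look and compute and a tool call to move; the robot and the scene stay as the last step left them, time stands still between calls to the robot, and variables do not carry over. Pictures are saved under pics/ and viewed, on a budget of 10 in all, crops included, one or two more only if the job needs it, and the job is handed in when it is done.

Besides the shell and the picture viewer there is one more tool, called after "Emit:" as name(argument=value, ...), one argument or row to a line, values as JSON. servo_tool: Moves the arm, as the interface text tells. Its arguments: {"type":"object","properties":{"rows":{"type":"array","items":{"type":"object","properties":{"delta_pos":{"type":"array","items":{"type":"number"}},"delta_rot":{"type":"array","items":{"type":"number"}},"gripper":{"type":"number"}}}},"grip_force":{"type":"number"}},"required":["rows"]}

```bash
mkdir -p pics; ls; cat > h.py <<'E'
import numpy as np, cv2
from cell import bot, imaging
def shot(n,f=None):
    im=imaging.snapshot(n)
    if f: cv2.imwrite('pics/'+f,im[:,:,::-1])
    return im
def ray(n,px):
    p=imaging.camera_params(n);K=np.array(p['K']);x=(px[0]-K[0,2])/K[0,0];y=(px[1]-K[1,2])/K[1,1]
    d=np.array([x,-y,-1.]);return np.array(p['eye']),np.array(p['rotation'])@d
def at(n,px,z):
    e,d=ray(n,px);return (e+d*(z-e[2])/d[2]).round(1)
def proj(n,P):
    p=imaging.camera_params(n);K=np.array(p['K']);c=np.array(p['rotation']).T@(np.array(P,float)-np.array(p['eye']))
    return np.array([K[0,0]*c[0]/-c[2]+K[0,2],K[1,1]*-c[1]/-c[2]+K[1,2]]).round(1)
E
python3 - <<'E'
from h import *
print(imaging.camera_params('top'),imaging.camera_params('side'))
a=shot('top','t0.png');b=shot('side','s0.png')
Z=dict(latch_pivot=33,latch_end=33,spec1_mid=26,spec2_mid=26,spec3_mid=26,spec4_mid=26,stop_face=26,rail=0)
for c in('top','side'):
  for q,z in Z.items():
    for r in imaging.landmark_of(q,c)[:3]:
      px=np.array(r['xy'])*[560,420]; print(c,q,round(r['conf'],2),px.round(1),at(c,px,z))
print(bot.get_state())
E
```

```text
pics
{'K': array([[389.35685578,   0.        , 284.74936558],
       [  0.        , 389.35685578, 213.22787413],
       [  0.        ,   0.        ,   1.        ]]), 'eye': array([ 540.6261708 ,  -12.72802664, 1076.39780987]), 'rotation': array([ 0.03990472, -0.06194271, -1.5628469 ])} {'K': array([[494.62256605,   0.        , 276.12481881],
       [  0.        , 494.62256605, 204.72455074],
       [  0.        ,   0.        ,   1.        ]]), 'eye': array([438.33408634, 754.49152223, 923.92141358]), 'rotation': array([ 0.12201333, -1.04694661, -2.78635147])}Traceback (most recent call last):
  File "<stdin>", line 8, in <module>
  File "h.py", line 11, in at
    e,d=ray(n,px);return (e+d*(z-e[2])/d[2]).round(1)
                                       ~^^^
IndexError: invalid index to scalar variable.
```

Rotation is a rotation vector.

```bash
sed -i "s/np.array(p\['rotation'\])/R(p)/g" h.py; cat >> h.py <<'E'
def R(p): return cv2.Rodrigues(np.array(p['rotation'],float))[0]
E
python3 - <<'E'
from h import *
a=shot('top','t0.png');b=shot('side','s0.png')
Z=dict(latch_pivot=33,latch_end=33,spec1_mid=26,spec2_mid=26,spec3_mid=26,spec4_mid=26,stop_face=26,rail=0)
for c in('top','side'):
  for q,z in Z.items():
    for r in imaging.landmark_of(q,c)[:3]:
      px=np.array(r['xy'])*[560,420]; print(c,q,round(r['conf'],2),px.round(1),at(c,px,z))
print(bot.get_state())
E
```

```text
top latch_pivot 0.74 [282.6 253.9] [499.8 -22.1  33. ]
top latch_pivot 0.63 [258.7 252.3] [503.6  41.5  33. ]
top latch_end 0.72 [273.9 231.5] [559.3   1.6  33. ]
top spec1_mid 0.78 [231.1 241.5] [531.7 116.3  26. ]
top spec2_mid 0.77 [242.2 237.2] [543.4  86.7  26. ]
top spec3_mid 0.82 [245.9 175.4] [711.1  79.   26. ]
top spec3_mid 0.49 [258.5 234.6] [550.7  43.   26. ]
top spec4_mid 0.72 [277.8 234.8] [550.6  -9.   26. ]
top spec4_mid 0.56 [303.  277.5] [436.9 -77.3  26. ]
top stop_face 0.98 [191.7 244.6] [522.7 221.6  26. ]
top rail 0.82 [252.1 235.7] [547.9  62.    0. ]
top rail 0.49 [291.3 193.6] [665.4 -45.5   0. ]
side latch_pivot 0.92 [308.1 233.4] [508.5  61.5  33. ]
side latch_pivot 0.48 [293.2 298.5] [515.3 234.3  33. ]
side latch_end 0.69 [316.9 208.1] [498.4 -17.4  33. ]
side spec1_mid 0.93 [292.7 256.3] [533.7 125.2  26. ]
side spec1_mid 0.26 [302.2 398.1] [467.8 429.2  26. ]
side spec2_mid 0.71 [291.3 240.7] [543.7  83.1  26. ]
side spec3_mid 0.91 [222.2 232.8] [704.5  87.   26. ]
side spec3_mid 0.68 [291.6 226.1] [549.9  41.   26. ]
side spec4_mid 0.68 [293.1 211.7] 
[... 247 characters left out ...]
': array([ 1.03130284,  0.59929316, -0.00250856,  1.5993984 ,  0.00181973,
        0.9429269 , -0.07979734]), 'qvel': array([ 3.35686102e-05,  1.15380365e-03,  3.34976164e-04,  8.02991316e-04,
       -4.90552060e-04, -6.78653425e-04,  4.83487659e-04]), 'joint_torque': array([ 5.40197780e-04, -7.76224923e+01,  1.56437550e+00, -2.58381182e+01,
        1.25239883e-02,  2.17729277e-03,  4.25540051e-06]), 'eef_pos': array([ 323.66560543, -648.73274265,  231.28012783]), 'orientation': array([-3.05783963e+00, -7.20548986e-01,  9.76033913e-05]), 'wrist_force': array([ 0.49127033, -0.38182315, -0.23569734]), 'wrist_torque': array([-0.09653347, -0.02175393, -0.00504599]), 'opening': 85.10117474200143}
```

View pics/t0.png

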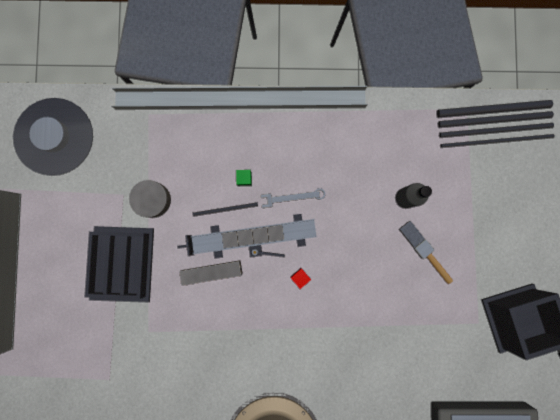

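View pics/s0.png

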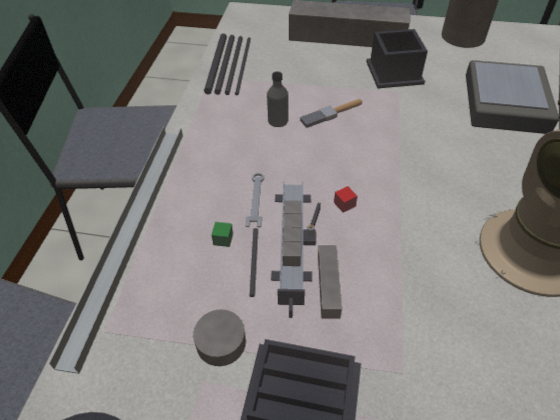

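Both pictures show four grey cubes in the rail (top: columns 224–284, row ~236), the stop at (191,244), and the latch pivot at (256,252) with its bar open towards (284,255). Possible mix-ups are the green cube (244,177), the red cube (301,278) and the uncut prism (211,272). I choose the grey row in the rail, and one close crop will check it.

```bash
python3 - <<'E'
from h import *
a=cv2.imread('pics/t0.png')[205:285,175:330]
b=cv2.imread('pics/s0.png')[170:320,250:370]
c=cv2.resize(a,None,fx=5,fy=5,interpolation=cv2.INTER_CUBIC)[:, :775]
cv2.imwrite('pics/c0.png',c)
cv2.imwrite('pics/c1.png',cv2.resize(b,None,fx=4,fy=4,interpolation=cv2.INTER_CUBIC))
E
```

```text
(no output)
```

View pics/c0.png

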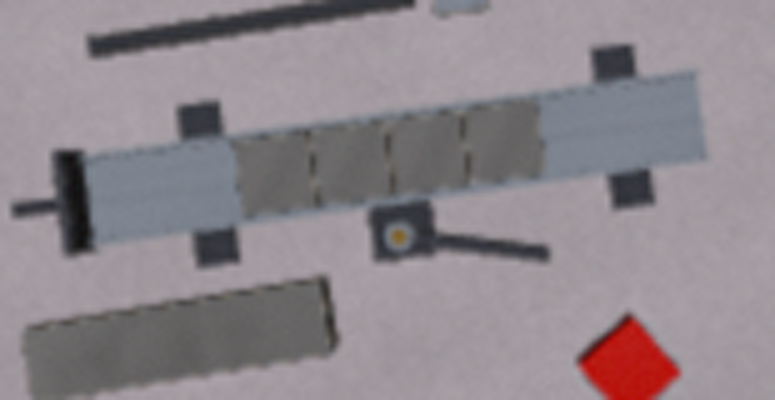

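View pics/c1.png

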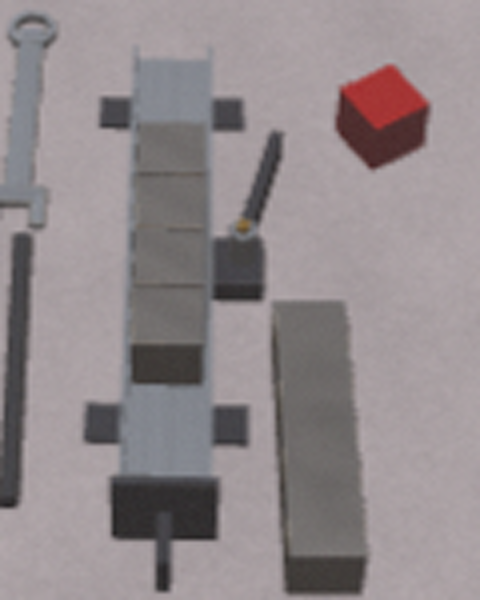

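The crops confirm the choice: four touching grey cubes, last-cube face at crop (543,138), stop at (85,200), pivot boss at (398,237), latch tip at (549,254). Red, green and prism are separate. Next I fit the rail pose to these points.

```bash
python3 - <<'E'
from h import *
from scipy.optimize import least_squares
T=lambda u,v:(175+u/5,205+v/5); S=lambda u,v:(250+u/4,170+v/4)
# rail-frame pts; row offset s unknown: last cube rear face y = s, front y = s+160
obs=[('top',T(697,72),(25,-174,18)),('top',T(707,158),(-25,-174,18)),('top',T(398,237),(-42,-3,47)),
('top',T(54,152),(28,175,55)),('side',S(243,228),(-42,-3,47)),('side',S(111,479),(28,173,55)),('side',S(218,479),(-28,173,55)),
('side',S(134,48),(25,-174,18)),('side',S(212,48),(-25,-174,18)),
('top',T(540,98),(20,'s',46)),('top',T(545,178),(-20,'s',46)),('top',T(236,138),(20,'f',46)),('top',T(241,217),(-20,'f',46)),
('side',S(139,123),(20,'s',46)),('side',S(203,123),(-20,'s',46)),('side',S(132,344),(20,'f',46)),('side',S(203,344),(-20,'f',46)),
('top',T(549,254),'L'),('side',S(277,132),'L')]
def W(p,P):
    x,y,th,s,q=p[:5]
    if P=='L': P=(-42+80*np.cos(q),-3-80*np.sin(q),44)
    Y={'s':s,'f':s+160}.get(P[1],P[1]) if isinstance(P[1],str) else P[1]
    c,d=np.cos(th),np.sin(th); return np.array([x+c*P[0]-d*Y,y+d*P[0]+c*Y,P[2]])
f=lambda p:np.concatenate([proj(c,W(p,P))-px-(p[5:7] if c=='side' else 0) for c,px,P in obs])
for fix in (0,):
  r=least_squares(f,[540,50,.1,-80,1.2,0,0],loss='soft_l1',diff_step=1e-3);p=r.x;print(p.round(3));print(f(p).reshape(-1,2).round(1).tolist())
np.save('p.npy',p)
for n,P in dict(rear=(0,p[3],26),home_rear=(0,5,26),piv=(-42,-3,33),end='L',endshut=(38,-3,33),open=(0,-174,18),stop=(0,165,26)).items(): print(n,W(p,P).round(1))
E
```

```text
[ 5.40136e+02  5.01620e+01  1.63000e-01 -7.99750e+01  2.13400e+00
  1.86000e-01 -2.71000e-01]
[[3.4, 0.1], [4.3, 1.1], [4.2, 1.8], [1.3, 2.9], [2.7, -3.7], [4.2, -2.1], [4.9, -2.0], [1.1, -3.5], [1.2, -3.5], [1.1, 1.8], [2.5, 0.7], [2.0, 3.1], [3.2, 2.4], [1.7, -2.3], [2.4, -2.3], [3.1, -2.9], [3.8, -2.8], [2.0, 10.4], [11.3, -1.0]]
rear [553.1 -28.8  26. ]
home_rear [539.3  55.1  26. ]
piv [499.2  40.4  33. ]
end [467.9 -33.3  44. ]
endshut [578.1  53.4  33. ]
open [ 568.3 -121.5   18. ]
stop [513.4 213.   26. ]
```

```bash
sed -i 's/+K\[1,2\]\]).round(1)/+K[1,2]])/' h.py; cat > fit.py <<'E'
from h import *
from scipy.optimize import least_squares
T=lambda u,v:(174.6+u/5,204.6+v/5); S=lambda u,v:(249.6+u/4,169.6+v/4)
# rail-frame pts; row offset s unknown: last cube rear face y = s, front y = s+160
obs=[('top',T(697,72),(25,-174,18)),('top',T(707,158),(-25,-174,18)),('top',T(398,237),(-42,-3,47)),
('top',T(54,152),(28,175,55)),('side',S(243,228),(-42,-3,47)),('side',S(111,479),(28,173,55)),('side',S(218,479),(-28,173,55)),
('side',S(134,48),(25,-174,18)),('side',S(212,48),(-25,-174,18)),
('top',T(540,98),(20,'s',46)),('top',T(545,178),(-20,'s',46)),('top',T(236,138),(20,'f',46)),('top',T(241,217),(-20,'f',46)),
('side',S(139,123),(20,'s',46)),('side',S(203,123),(-20,'s',46)),('side',S(132,344),(20,'f',46)),('side',S(203,344),(-20,'f',46)),
('top',T(549,254),'L'),('side',S(277,132),'L')]
def W(p,P):
    x,y,th,s,q=p[:5]
    if P=='L': P=(-42+80*np.cos(q),-3-80*np.sin(q),44)
    Y={'s':s,'f':s+160}.get(P[1],P[1]) if isinstance(P[1],str) else P[1]
    c,d=np.cos(th),np.sin(th); return np.array([x+c*P[0]-d*Y,y+d*P[0]+c*Y,P[2]])
f=lambda p:np.concatenate([proj(c,W(p,P))-px for c,px,P in obs])
if __name__=='__main__':
  r=least_squares(f,[540,50,.1,-80,1.5],loss='soft_l1');p=r.x;print(p.round(3));print(f(p).reshape(-1,2).round(1).tolist())
  np.save('p.npy',p)
  for n,P in dict(rear=(0,p[3],26),home_rear=(0,5,26),piv=(-42,-3,33),end='L',endshut=(38,-3,33),open=(0,-174,18),stop=(0,165,26)).items(): print(n,W(p,P).round(1))
E
python3 fit.py
```

```text
Traceback (most recent call last):
  File "fit.py", line 18, in <module>
    r=least_squares(f,[540,50,.1,-80,1.5],loss='soft_l1');p=r.x;print(p.round(3));print(f(p).reshape(-1,2).round(1).tolist())
  File "fit.py", line 16, in <lambda>
    f=lambda p:np.concatenate([proj(c,W(p,P))-px for c,px,P in obs])
                               ~~~~^^^^^^^^^^
  File "h.py", line 13, in proj
    p=imaging.camera_params(n);K=np.array(p['K']);c=R(p).T@(np.array(P,float)-np.array(p['eye']))
ValueError: time passes only in moves, steps and waits
```

```bash
cat > cp.py <<'E'
import functools
from cell import imaging
_o=imaging.camera_params
@functools.lru_cache
def fixed(n): return _o(n)
E
sed -i 's/imaging.camera_params(n)/fixed(n)/' h.py; sed -i '1a from cp import fixed' h.py; python3 fit.py
```

```text
[ 5.4602e+02  6.0733e+01  1.4400e-01 -8.2915e+01  1.8310e+00]
[[0.3, -0.5], [0.9, 0.5], [0.4, -0.0], [-2.2, -0.2], [0.1, -0.1], [-0.6, 1.8], [0.3, 2.4], [0.0, -0.9], [0.2, -0.6], [-1.2, 0.3], [-0.1, -0.7], [-0.4, 0.6], [0.5, -0.2], [-0.3, -0.3], [0.5, -0.0], [-0.5, -0.5], [0.2, -0.2], [0.3, 0.2], [-0.1, -0.6]]
rear [557.9 -21.3  26. ]
home_rear [545.3  65.7  26. ]
piv [504.9  51.7  33. ]
end [495.7 -27.7  44. ]
endshut [584.1  63.2  33. ]
open [ 571.  -111.5   18. ]
stop [522.3 224.   26. ]
```

Emit:
servo_tool(
  rows=[
    {"delta_pos": [26.5,-23.2,0],"gripper": 0},
    {"delta_pos": [26.5,-23.2,0],"gripper": 0},
    {"delta_pos": [26.5,-23.2,0],"gripper": 0},
    {"delta_pos": [26.5,-23.2,0],"gripper": 0},
    {"delta_pos": [26.5,-23.2,0],"gripper": 0},
    {"delta_pos": [26.5,-23.2,0],"gripper": 0},
    {"delta_pos": [26.5,-23.2,0],"gripper": 0},
    {"delta_pos": [26.5,-23.2,0],"gripper": 0},
    {"delta_pos": [26.5,-23.2,0],"gripper": 0},
  ],
)

```text
schema error: expected keys delta_pos, delta_rot, gripper
```

Emit:
servo_tool(
  rows=[
    {"delta_pos": [26.5,-23.2,0],"gripper": 0},
    {"delta_pos": [26.5,-23.2,0],"gripper": 0},
    {"delta_pos": [26.5,-23.2,0],"gripper": 0},
    {"delta_pos": [26.5,-23.2,0],"gripper": 0},
    {"delta_pos": [26.5,-23.2,0],"gripper": 0},
    {"delta_pos": [26.5,-23.2,0],"gripper": 0},
    {"delta_pos": [26.5,-23.2,0],"gripper": 0},
    {"delta_pos": [26.5,-23.2,0],"gripper": 0},
    {"delta_pos": [26.5,-23.2,0],"gripper": 0},
  ],
)

```text
schema error: expected keys delta_pos, delta_rot, gripper
```

Emit:
servo_tool(
  rows=[
    {"delta_rot": [0,0,-0.1138],"gripper": 0},
    {"delta_rot": [0,0,-0.1138],"gripper": 0},
    {"delta_rot": [0,0,-0.1138],"gripper": 0},
    {"delta_rot": [0,0,-0.1138],"gripper": 0},
    {"delta_rot": [0,0,-0.1138],"gripper": 0},
    {"delta_rot": [0,0,-0.1138],"gripper": 0},
    {"delta_rot": [0,0,-0.1138],"gripper": 0},
    {"delta_rot": [0,0,-0.1138],"gripper": 0},
    {"delta_rot": [0,0,-0.1138],"gripper": 0},
    {"delta_rot": [0,0,-0.1138],"gripper": 0},
    {"delta_rot": [0,0,-0.1138],"gripper": 0},
    {"gripper": 0},
  ],
)

```text
schema error: expected keys delta_pos, delta_rot, gripper
```

Emit:
servo_tool(
  rows=[
    {"delta_pos": [26.5,-23.2,0],"delta_rot": [0,0,0],"gripper": 0},
    {"delta_pos": [26.5,-23.2,0],"delta_rot": [0,0,0],"gripper": 0},
    {"delta_pos": [26.5,-23.2,0],"delta_rot": [0,0,0],"gripper": 0},
    {"delta_pos": [26.5,-23.2,0],"delta_rot": [0,0,0],"gripper": 0},
    {"delta_pos": [26.5,-23.2,0],"delta_rot": [0,0,0],"gripper": 0},
    {"delta_pos": [26.5,-23.2,0],"delta_rot": [0,0,0],"gripper": 0},
    {"delta_pos": [26.5,-23.2,0],"delta_rot": [0,0,0],"gripper": 0},
    {"delta_pos": [26.5,-23.2,0],"delta_rot": [0,0,0],"gripper": 0},
    {"delta_pos": [26.5,-23.2,0],"delta_rot": [0,0,0],"gripper": 0},
  ],
)

```text
time_s: 1.8
eef_pos: [444.3, -353.9, 231.5]
orientation: [3.058, 0.72, 0.001]
wrist_force: [0.7, -0.2, 0.2]
opening: 0.1
```

Emit:
servo_tool(
  rows=[
    {"delta_pos": [26.5,-23.2,0],"delta_rot": [0,0,0],"gripper": 0},
    {"delta_pos": [26.5,-23.2,0],"delta_rot": [0,0,0],"gripper": 0},
    {"delta_pos": [26.5,-23.2,0],"delta_rot": [0,0,0],"gripper": 0},
    {"delta_pos": [26.5,-23.2,0],"delta_rot": [0,0,0],"gripper": 0},
    {"delta_pos": [26.5,-23.2,0],"delta_rot": [0,0,0],"gripper": 0},
    {"delta_pos": [26.5,-23.2,0],"delta_rot": [0,0,0],"gripper": 0},
    {"delta_pos": [26.5,-23.2,0],"delta_rot": [0,0,0],"gripper": 0},
    {"delta_pos": [26.5,-23.2,0],"delta_rot": [0,0,0],"gripper": 0},
    {"delta_pos": [26.5,-23.2,0],"delta_rot": [0,0,0],"gripper": 0},
  ],
)

```text
time_s: 2.55
eef_pos: [564.6, -60.4, 231.5]
orientation: [3.058, 0.721, 0.001]
wrist_force: [1.3, 0.1, -0.6]
opening: 0.1
```

Emit:
servo_tool(
  rows=[
    {"delta_pos": [0,0,0],"delta_rot": [0,0,-0.1138],"gripper": 0},
    {"delta_pos": [0,0,0],"delta_rot": [0,0,-0.1138],"gripper": 0},
    {"delta_pos": [0,0,0],"delta_rot": [0,0,-0.1138],"gripper": 0},
    {"delta_pos": [0,0,0],"delta_rot": [0,0,-0.1138],"gripper": 0},
    {"delta_pos": [0,0,0],"delta_rot": [0,0,-0.1138],"gripper": 0},
    {"delta_pos": [0,0,0],"delta_rot": [0,0,-0.1138],"gripper": 0},
    {"delta_pos": [0,0,0],"delta_rot": [0,0,-0.1138],"gripper": 0},
    {"delta_pos": [0,0,0],"delta_rot": [0,0,-0.1138],"gripper": 0},
    {"delta_pos": [0,0,0],"delta_rot": [0,0,-0.1138],"gripper": 0},
    {"delta_pos": [0,0,0],"delta_rot": [0,0,-0.1138],"gripper": 0},
    {"delta_pos": [0,0,0],"delta_rot": [0,0,-0.1138],"gripper": 0},
    {"delta_pos": [0,0,0],"delta_rot": [0,0,0],"gripper": 0},
  ],
)

```text
time_s: 3.55
eef_pos: [564.1, -62.4, 231.3]
orientation: [2.051, 2.38, 0.0]
wrist_force: [0.6, 0.2, 0.7]
opening: 0.2
```

Emit:
servo_tool(
  rows=[
    {"delta_pos": [0,0,35],"delta_rot": [0,0,0],"gripper": 0},
    {"delta_pos": [0,0,35],"delta_rot": [0,0,0],"gripper": 0},
    {"delta_pos": [0,0,35],"delta_rot": [0,0,0],"gripper": 0},
    {"delta_pos": [0,0,35],"delta_rot": [0,0,0],"gripper": 0},
    {"delta_pos": [0,0,30],"delta_rot": [0,0,0],"gripper": 0},
    {"delta_pos": [0,0,20],"delta_rot": [0,0,0],"gripper": 0},
    {"delta_pos": [0,0,15],"delta_rot": [0,0,0],"gripper": 0},
    {"delta_pos": [0,0,12],"delta_rot": [0,0,0],"gripper": 0},
    {"delta_pos": [0,0,0],"delta_rot": [0,0,0],"gripper": 0},
    {"delta_pos": [0,0,0],"delta_rot": [0,0,0],"gripper": 0},
  ],
)

```text
time_s: 4.38
eef_pos: [563.9, -62.0, 13.9]
orientation: [-2.058, -2.373, 0.002]
wrist_force: [0.9, 1.1, 0.2]
opening: 0.1
```

```bash
python3 - <<'E'
from h import *
b=shot('side')[160:310,230:380];cv2.imwrite('pics/c2.png',cv2.resize(b,None,fx=4,fy=4,interpolation=cv2.INTER_CUBIC)[:,:,::-1])
E
```

```text
(no output)
```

View pics/c2.png

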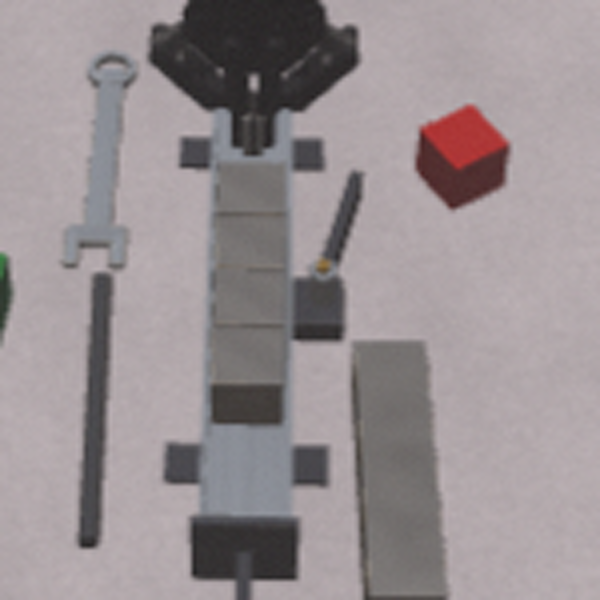

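Fingers are centred in the channel at crop (254,130), behind the last cube with a gap; the linkages sit well above latch height. Push.

Emit:
servo_tool(
  rows=[
    {"delta_pos": [8,0,0],"delta_rot": [0,0,0],"gripper": 0},
    {"delta_pos": [8,0,0],"delta_rot": [0,0,0],"gripper": 0},
    {"delta_pos": [4,0,0],"delta_rot": [0,0,0],"gripper": 0},
    {"delta_pos": [2,0,0],"delta_rot": [0,0,0],"gripper": 0},
    {"delta_pos": [2,0,0],"delta_rot": [0,0,0],"gripper": 0},
    {"delta_pos": [2,0,0],"delta_rot": [0,0,0],"gripper": 0},
    {"delta_pos": [2,0,0],"delta_rot": [0,0,0],"gripper": 0},
    {"delta_pos": [2,0,0],"delta_rot": [0,0,0],"gripper": 0},
    {"delta_pos": [2,0,0],"delta_rot": [0,0,0],"gripper": 0},
    {"delta_pos": [2,0,0],"delta_rot": [0,0,0],"gripper": 0},
  ],
)

```text
time_s: 5.27
eef_pos: [559.2, -29.3, 14.3]
orientation: [2.057, 2.374, -0.001]
wrist_force: [0.4, -3.0, 0.5]
opening: -0.2
```

Emit:
servo_tool(
  rows=[
    {"delta_pos": [2,0,0],"delta_rot": [0,0,0],"gripper": 0},
    {"delta_pos": [2,0,0],"delta_rot": [0,0,0],"gripper": 0},
    {"delta_pos": [3,0,0],"delta_rot": [0,0,0],"gripper": 0},
    {"delta_pos": [3,0,0],"delta_rot": [0,0,0],"gripper": 0},
    {"delta_pos": [3,0,0],"delta_rot": [0,0,0],"gripper": 0},
    {"delta_pos": [3,0,0],"delta_rot": [0,0,0],"gripper": 0},
    {"delta_pos": [3,0,0],"delta_rot": [0,0,0],"gripper": 0},
    {"delta_pos": [3,0,0],"delta_rot": [0,0,0],"gripper": 0},
    {"delta_pos": [3,0,0],"delta_rot": [0,0,0],"gripper": 0},
    {"delta_pos": [3,0,0],"delta_rot": [0,0,0],"gripper": 0},
  ],
)

```text
time_s: 6.1
eef_pos: [555.1, -0.4, 14.3]
orientation: [-2.056, -2.375, 0.0]
wrist_force: [1.5, -4.2, 0.5]
opening: 0.4
```

Emit:
servo_tool(
  rows=[
    {"delta_pos": [4,0,0],"delta_rot": [0,0,0],"gripper": 0},
    {"delta_pos": [4,0,0],"delta_rot": [0,0,0],"gripper": 0},
    {"delta_pos": [4,0,0],"delta_rot": [0,0,0],"gripper": 0},
    {"delta_pos": [4,0,0],"delta_rot": [0,0,0],"gripper": 0},
    {"delta_pos": [4,0,0],"delta_rot": [0,0,0],"gripper": 0},
    {"delta_pos": [4,0,0],"delta_rot": [0,0,0],"gripper": 0},
    {"delta_pos": [4,0,0],"delta_rot": [0,0,0],"gripper": 0},
    {"delta_pos": [4,0,0],"delta_rot": [0,0,0],"gripper": 0},
    {"delta_pos": [4,0,0],"delta_rot": [0,0,0],"gripper": 0},
    {"delta_pos": [3,0,0],"delta_rot": [0,0,0],"gripper": 0},
    {"delta_pos": [2,0,0],"delta_rot": [0,0,0],"gripper": 0},
    {"delta_pos": [2,0,0],"delta_rot": [0,0,0],"gripper": 0},
  ],
)

```text
time_s: 7.1
eef_pos: [548.9, 42.0, 14.2]
orientation: [-2.056, -2.375, 0.0]
wrist_force: [0.1, -4.2, 0.9]
opening: 0.1
```

Emit:
servo_tool(
  rows=[
    {"delta_pos": [1,0,0],"delta_rot": [0,0,0],"gripper": 0},
    {"delta_pos": [1,0,0],"delta_rot": [0,0,0],"gripper": 0},
    {"delta_pos": [1,0,0],"delta_rot": [0,0,0],"gripper": 0},
    {"delta_pos": [1,0,0],"delta_rot": [0,0,0],"gripper": 0},
    {"delta_pos": [1,0,0],"delta_rot": [0,0,0],"gripper": 0},
  ],
)

```text
time_s: 7.52
eef_pos: [548.3, 46.7, 14.2]
orientation: [2.056, 2.375, -0.0]
wrist_force: [-0.2, -4.3, -0.5]
opening: -0.1
```

Emit:
servo_tool(
  rows=[
    {"delta_pos": [1,0,0],"delta_rot": [0,0,0],"gripper": 0},
    {"delta_pos": [1,0,0],"delta_rot": [0,0,0],"gripper": 0},
    {"delta_pos": [1,0,0],"delta_rot": [0,0,0],"gripper": 0},
    {"delta_pos": [1,0,0],"delta_rot": [0,0,0],"gripper": 0},
    {"delta_pos": [1,0,0],"delta_rot": [0,0,0],"gripper": 0},
    {"delta_pos": [1,0,0],"delta_rot": [0,0,0],"gripper": 0},
  ],
)

```text
time_s: 8.02
eef_pos: [547.4, 52.8, 14.3]
orientation: [-2.056, -2.375, 0.0]
wrist_force: [0.7, -4.2, 1.2]
opening: -0.1
```

Emit:
servo_tool(
  rows=[
    {"delta_pos": [1,0,0],"delta_rot": [0,0,0],"gripper": 0},
    {"delta_pos": [0.5,0,0],"delta_rot": [0,0,0],"gripper": 0},
    {"delta_pos": [0.5,0,0],"delta_rot": [0,0,0],"gripper": 0},
  ],
)

```text
time_s: 8.27
eef_pos: [547.1, 54.8, 14.3]
orientation: [-2.056, -2.375, 0.0]
wrist_force: [-0.2, -4.5, 1.0]
opening: 0.1
```

Emit:
servo_tool(
  rows=[
    {"delta_pos": [0.5,0,0],"delta_rot": [0,0,0],"gripper": 0},
    {"delta_pos": [0.5,0,0],"delta_rot": [0,0,0],"gripper": 0},
  ],
)

```text
time_s: 8.43
eef_pos: [546.9, 55.7, 14.2]
orientation: [-2.056, -2.375, 0.0]
wrist_force: [0.1, -3.5, 0.3]
opening: -0.3
```

Emit:
servo_tool(
  rows=[
    {"delta_pos": [0.5,0,0],"delta_rot": [0,0,0],"gripper": 0},
    {"delta_pos": [0.5,0,0],"delta_rot": [0,0,0],"gripper": 0},
  ],
)

```text
time_s: 8.6
eef_pos: [546.8, 56.4, 14.3]
orientation: [2.056, 2.375, -0.001]
wrist_force: [1.3, -6.2, 0.3]
opening: 0.2
```

Emit:
servo_tool(
  rows=[
    {"delta_pos": [0.5,0,0],"delta_rot": [0,0,0],"gripper": 0},
    {"delta_pos": [0.5,0,0],"delta_rot": [0,0,0],"gripper": 0},
  ],
)

```text
time_s: 8.77
eef_pos: [546.8, 56.4, 14.3]
orientation: [2.057, 2.374, -0.002]
wrist_force: [2.3, -9.9, 0.3]
opening: 0.2
```

Emit:
servo_tool(
  rows=[
    {"delta_pos": [0.5,0,0],"delta_rot": [0,0,0],"gripper": 0},
    {"delta_pos": [0.5,0,0],"delta_rot": [0,0,0],"gripper": 0},
  ],
)

```text
time_s: 8.93
eef_pos: [546.8, 56.4, 14.3]
orientation: [2.058, 2.372, -0.003]
wrist_force: [2.3, -12.2, 1.7]
opening: 0.2
```

The row is firmly home: position held at 546.8, 56.4 while force rose from 4 N to 12 N. I'll back off, lift and go round to the open side of the latch.

Emit:
servo_tool(
  rows=[
    {"delta_pos": [-3,0,0],"delta_rot": [0,0,0],"gripper": 0},
    {"delta_pos": [-12,0,0],"delta_rot": [0,0,0],"gripper": 0},
    {"delta_pos": [-20,0,0],"delta_rot": [0,0,0],"gripper": 0},
    {"delta_pos": [-5,0,-20],"delta_rot": [0,0,0],"gripper": 0},
    {"delta_pos": [0,0,-35],"delta_rot": [0,0,0],"gripper": 0},
    {"delta_pos": [0,0,-35],"delta_rot": [0,0,0],"gripper": 0},
    {"delta_pos": [0,-30,0],"delta_rot": [0,0,0],"gripper": 0},
    {"delta_pos": [0,-35,0],"delta_rot": [0,0,0],"gripper": 0},
    {"delta_pos": [0,-30,0],"delta_rot": [0,0,0],"gripper": 0},
    {"delta_pos": [0,0,0],"delta_rot": [0,0,0],"gripper": 0},
    {"delta_pos": [0,0,0],"delta_rot": [0,0,0],"gripper": 0},
  ],
)

```text
time_s: 9.85
eef_pos: [457.0, 5.2, 104.6]
orientation: [-2.055, -2.376, 0.0]
wrist_force: [1.4, 0.3, 0.4]
opening: 0.2
```

```bash
python3 - <<'E'
from h import *
b=shot('side')[160:310,230:380];a=shot('top')[205:285,175:330]
cv2.imwrite('pics/c3.png',np.hstack([cv2.resize(b,(400,400),interpolation=cv2.INTER_CUBIC),cv2.copyMakeBorder(cv2.resize(a,(400,206),interpolation=cv2.INTER_CUBIC),0,194,0,0,0)])[:,:,::-1])
E
```

```text
(no output)
```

View pics/c3.png

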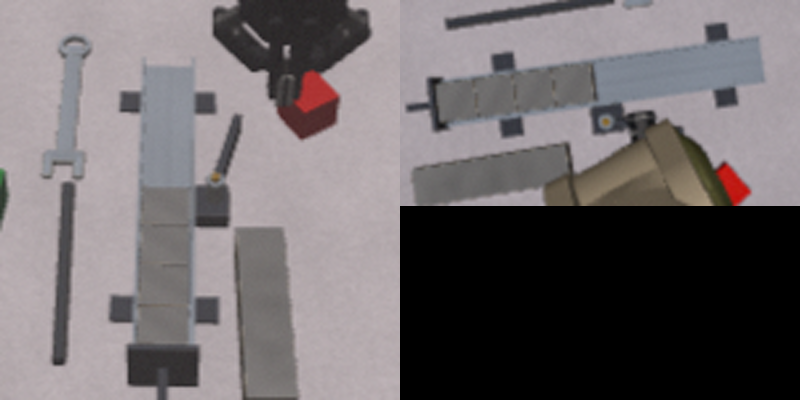

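The picture shows the row against the stop with closed joints, the latch still open, and the bystanders unmoved. Next I descend beside the latch.

Emit:
servo_tool(
  rows=[
    {"delta_pos": [0,0,30],"delta_rot": [0,0,0],"gripper": 0},
    {"delta_pos": [0,0,25],"delta_rot": [0,0,0],"gripper": 0},
    {"delta_pos": [0,0,21],"delta_rot": [0,0,0],"gripper": 0},
    {"delta_pos": [0,8,0],"delta_rot": [0,0,0],"gripper": 0},
    {"delta_pos": [0,5,0],"delta_rot": [0,0,0],"gripper": 0},
    {"delta_pos": [-1,5,0],"delta_rot": [0,0,0],"gripper": 0},
    {"delta_pos": [-2,5,0],"delta_rot": [0,0,0],"gripper": 0},
    {"delta_pos": [-2,5,0],"delta_rot": [0,0,0],"gripper": 0},
    {"delta_pos": [-2,5,0],"delta_rot": [0,0,0],"gripper": 0},
    {"delta_pos": [-2,5,0],"delta_rot": [0,0,0],"gripper": 0},
    {"delta_pos": [-2,5,0],"delta_rot": [0,0,0],"gripper": 0},
  ],
)

```text
time_s: 10.87
eef_pos: [502.7, 0.3, 28.7]
orientation: [2.056, 2.375, -0.0]
wrist_force: [-0.8, 1.1, -1.1]
opening: -0.2
```

Emit:
servo_tool(
  rows=[
    {"delta_pos": [-2,5,0],"delta_rot": [0,0,0],"gripper": 0},
    {"delta_pos": [-1,5,0],"delta_rot": [0,0,0],"gripper": 0},
    {"delta_pos": [0,5,0],"delta_rot": [0,0,0],"gripper": 0},
    {"delta_pos": [1,5,0],"delta_rot": [0,0,0],"gripper": 0},
    {"delta_pos": [1,5,0],"delta_rot": [0,0,0],"gripper": 0},
    {"delta_pos": [2,5,0],"delta_rot": [0,0,0],"gripper": 0},
    {"delta_pos": [2,5,0],"delta_rot": [0,0,0],"gripper": 0},
  ],
)

```text
time_s: 11.45
eef_pos: [537.0, 9.0, 28.2]
orientation: [-2.056, -2.375, 0.0]
wrist_force: [-1.7, -0.9, 0.2]
opening: -0.1
```

Emit:
servo_tool(
  rows=[
    {"delta_pos": [3,4,0],"delta_rot": [0,0,0],"gripper": 0},
    {"delta_pos": [3,4,0],"delta_rot": [0,0,0],"gripper": 0},
    {"delta_pos": [4,4,0],"delta_rot": [0,0,0],"gripper": 0},
    {"delta_pos": [4,3,0],"delta_rot": [0,0,0],"gripper": 0},
    {"delta_pos": [4,3,0],"delta_rot": [0,0,0],"gripper": 0},
    {"delta_pos": [3,2,0],"delta_rot": [0,0,0],"gripper": 0},
    {"delta_pos": [3,1,0],"delta_rot": [0,0,0],"gripper": 0},
    {"delta_pos": [1,0,0],"delta_rot": [0,0,0],"gripper": 0},
    {"delta_pos": [1,0,0],"delta_rot": [0,0,0],"gripper": 0},
  ],
)

```text
time_s: 12.2
eef_pos: [554.2, 37.7, 28.4]
orientation: [2.055, 2.375, 0.001]
wrist_force: [1.1, -1.5, -1.1]
opening: -0.1
```

Emit:
servo_tool(
  rows=[
    {"delta_pos": [1,0,0],"delta_rot": [0,0,0],"gripper": 0},
    {"delta_pos": [1,0,0],"delta_rot": [0,0,0],"gripper": 0},
    {"delta_pos": [1,0,0],"delta_rot": [0,0,0],"gripper": 0},
    {"delta_pos": [0.5,0,0],"delta_rot": [0,0,0],"gripper": 0},
    {"delta_pos": [0.5,0,0],"delta_rot": [0,0,0],"gripper": 0},
  ],
)

```text
time_s: 12.62
eef_pos: [553.2, 41.4, 28.3]
orientation: [2.056, 2.375, 0.0]
wrist_force: [0.8, -1.0, 0.9]
opening: 0.2
```

Emit:
servo_tool(
  rows=[
    {"delta_pos": [1,0,0],"delta_rot": [0,0,0],"gripper": 0},
    {"delta_pos": [1,0,0],"delta_rot": [0,0,0],"gripper": 0},
    {"delta_pos": [0.5,0,0],"delta_rot": [0,0,0],"gripper": 0},
    {"delta_pos": [0.5,0,0],"delta_rot": [0,0,0],"gripper": 0},
  ],
)

```text
time_s: 12.95
eef_pos: [552.7, 44.5, 28.3]
orientation: [2.056, 2.375, 0.0]
wrist_force: [2.7, -0.5, 0.4]
opening: 0.0
```

Emit:
servo_tool(
  rows=[
    {"delta_pos": [0.5,0,0],"delta_rot": [0,0,0],"gripper": 0},
    {"delta_pos": [0.5,0,0],"delta_rot": [0,0,0],"gripper": 0},
  ],
)

```text
time_s: 13.12
eef_pos: [552.6, 45.2, 28.3]
orientation: [2.056, 2.375, -0.0]
wrist_force: [1.6, -3.4, 0.5]
opening: -0.1
```

Emit:
servo_tool(
  rows=[
    {"delta_pos": [0.5,0,0],"delta_rot": [0,0,0],"gripper": 0},
    {"delta_pos": [0.5,0,0],"delta_rot": [0,0,0],"gripper": 0},
  ],
)

```text
time_s: 13.28
eef_pos: [552.5, 45.3, 28.3]
orientation: [2.057, 2.374, -0.002]
wrist_force: [2.1, -5.7, 0.1]
opening: 0.1
```

The latch hits its stop at rail y ≈ -16.2, as predicted, with force rising to 6 N. Retreat and check.

Emit:
servo_tool(
  rows=[
    {"delta_pos": [-2,0,0],"delta_rot": [0,0,0],"gripper": 0},
    {"delta_pos": [-8,0,0],"delta_rot": [0,0,0],"gripper": 0},
    {"delta_pos": [-20,0,0],"delta_rot": [0,0,0],"gripper": 0},
    {"delta_pos": [-15,0,-25],"delta_rot": [0,0,0],"gripper": 0},
    {"delta_pos": [0,0,-40],"delta_rot": [0,0,0],"gripper": 0},
    {"delta_pos": [-20,0,-35],"delta_rot": [0,0,0],"gripper": 0},
    {"delta_pos": [-20,0,-35],"delta_rot": [0,0,0],"gripper": 0},
    {"delta_pos": [-35,0,-20],"delta_rot": [0,0,0],"gripper": 0},
    {"delta_pos": [-40,0,0],"delta_rot": [0,0,0],"gripper": 0},
    {"delta_pos": [-40,0,0],"delta_rot": [0,0,0],"gripper": 0},
    {"delta_pos": [0,0,0],"delta_rot": [0,0,0],"gripper": 0},
    {"delta_pos": [0,0,0],"delta_rot": [0,0,0],"gripper": 0},
  ],
)

```text
time_s: 14.28
eef_pos: [580.3, -155.0, 182.9]
orientation: [-2.062, -2.37, 0.001]
wrist_force: [-0.2, 0.6, 0.9]
opening: -0.0
```

```bash
python3 - <<'E'
from h import *
from fit import W
p=np.load('p.npy')
b=shot('side')[160:310,230:380];a=shot('top')[205:285,175:330]
cv2.imwrite('pics/c4.png',np.hstack([cv2.resize(b,(400,400),interpolation=cv2.INTER_CUBIC),cv2.copyMakeBorder(cv2.resize(a,(400,206),interpolation=cv2.INTER_CUBIC),0,194,0,0,0)])[:,:,::-1])
for n,P in dict(end=(38,-3,44),rear=(0,5,46),front=(0,165,46),piv=(-42,-3,47)).items():
  s=proj('side',W(p,P));t=proj('top',W(p,P)); print(n,((s-[230,160])*400/150).round(),(400+(t[0]-175)*400/155).round(),((t[1]-205)*206/80).round())
E
```

```text
end [121. 178.] 595.0 44.0
rear [165. 184.] 592.0 81.0
front [162. 348.] 436.0 103.0
piv [215. 177.] 605.0 121.0
```

View pics/c4.png

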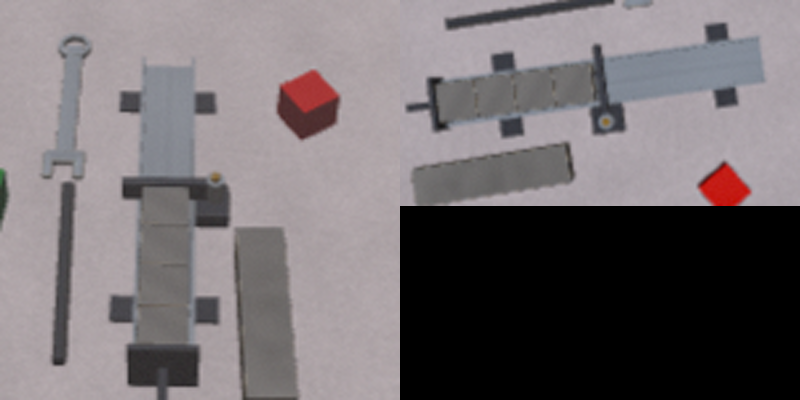

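The picture shows the latch shut across the rail: its end is at about (597,46) in the top view, where (595,44) was predicted. The row is against the stop, the cubes still touch, and the bystanders haven't moved.

```bash
python3 -c "
from cell import bot; print(bot.sign_off())"
```

```text
the job is handed in; nothing more can be done
None
```

The job is done and handed in at about 14.4 s of the 51 s allowed. With closed fingertips I pushed the four grey cubes along the rail until they were home against the end stop. Then I swung the latch shut behind them and moved the arm clear.

- **Row home:** sliding took about 4 N. At the end the fingers stopped moving while the force rose to 12 N, about 1.6 mm past where my fit put it, which is within calibration error.
- **Latch shut:** it stopped where predicted, with force rising to about 6 N.
- **Last pictures:** the top and side views showed the row against the stop with the cubes still touching. The latch end was within about 1 camera pixel (2–3 mm) of the shut position. The red cube, prism, rebar and spanner looked unmoved; the mould, bottle, brush, puck and most of the green cube were outside the last crops, but the arm never worked near them.
- **Checks that disagreed:** my first rail fit was bad because of a rounding mistake, and I redid it before moving. Some network detections also landed on the wrong things, such as the red and green cubes, so I set them aside. One batch of three move calls was refused for its format and nothing moved.

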